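# Load a blank into the die and swing the keeper over it

### The job

Load the die: with the fingertips, gently nudge the loose round brass blank across the top of the steel die block until it drops flat into the round recess, then push the steel keeper arm by its upright pin round until it is fully home against its stop, over the blank. Only push: do not lift the blank or shove it off the block, and leave the solder tin, the eraser and the white bottle where they are.

Things in the scene. Friction and masses are not known exactly. Their poses are not given: they have to be found in the camera images.
- die_block: Flat steel die block, bolted down (cannot move), 170 x 110 x 18 mm, level on the worktop. Origin: centre of its underside, at worktop height; its flat top is 18 mm above. x along its 170 mm length, y across, z up. The recess is in its +x half; the blank starts on its plain -x half.
- recess (a point): Centre of the mouth of the round recess in the top of the die block, at (40, 0, 18) mm in the block's frame: 44 mm diameter, 6.5 mm deep, flat floor.
- blank: Loose plain brass disc, 38 mm diameter, 6 mm thick, about 55 g, lying flat on the die block's top, where under 1 N slides it. It fits the recess with 3 mm to spare all round, its top then 0.5 mm below the block's top. Origin: centre of its underside; z is its axis. Not to be pressed or squeezed with more than 20 N.
- keeper (a joint): Swing angle (rad) of the keeper, a dark steel arm 60 mm long, 12 mm wide, 3 mm thick, 1.5 mm above the block's top. At 0 it points along the block's +x; growing values turn it clockwise seen from above; at 1.57 it is at its stop, along the block's -y, over the recess. Starts between -0.3 and 0.3, clear of the recess; about 1 N at the pin moves it and it stays where left.
- keeper_pin (a point): Centre of the top of the upright round steel pin on the keeper arm, 45 mm from the pivot axis: 9 mm diameter, top 23.5 mm above the block's top, standing clear from 4.5 mm above the block's top upward.
- keeper_pivot (a point): Keeper's upright pivot axis at the block's top, at (40, 42, 18) mm in the block's frame; its screw head is 13 mm across and 9 mm high. A stop pin 4 mm across and 6 mm high stands at (31.5, 32) mm in the block's frame.
- solder_tin: Flat round solder tin with a green lid, 63 mm diameter, 19 mm high, loose on the worktop to the right of the die block. Bystander. Origin: centre of its underside.
- eraser_block: Small pale eraser, 20 x 45 x 14 mm, loose on the worktop to the right of the die block. Bystander. Origin: centre of its underside.
- bottle_white: White bottle with a blue cap, 45 mm diameter, 96 mm high, loose, standing on the worktop to the left of the die block. Bystander. Origin: centre of its underside.
Things that resemble listed ones, but are neither listed nor needed, are in the scene too. Of the things like the blank, leave any that is green; of the rest the smaller one is meant.

How it is judged:
By the outcome, as a careful person would: the job done as asked, in the order asked, and still so for the second after the job is handed in, with the robot touching nothing.
It also fails if it takes over 45 s, if anything falls off the work surface, if the arm or the gripper's body presses on something with over 40 N, if the wrist force passes 120 N, or if a joint passes its speed limit or range.

### The arm

A 6-joint arm with a two-finger parallel gripper is mounted at the origin on a cart in front of the work surface, level with it; the furniture and walls round the work are solid. World frame = base frame: x ahead of the robot, y to its left, z up, the work surface at z = 0. Lengths are in mm, angles in rad, forces in N, time in s.
With the tool pointing down it reaches from about 350 to 875 mm from the base axis. Payload 4.2 kg.
Tool frame: the origin (TCP) lies midway between the tips of the shut fingers; the grasp point (between the pads) lies 19 mm behind it; z points along the fingers, y is the line along which they close (so a half turn about z gives the same grasp; the last joint's range is limited). The gripper opens to 85 mm and grips with 20 to 120 N. Pads are 22 mm wide; open, the fingers measure 114 mm over their backs; the gripper's body (76 mm by 85 mm) begins 54 mm behind the grasp point. The pads swing forward as they close: fully open they stand 13 mm farther back than shut.
Start: joints at [1.414, 0.385, 0.008, 0, -1.194, -0.259], TCP at [252.418, 571.738, 231.312] pointing down, gripper open.
Joint ranges: [-3.14, 3.14], [-1.21, 2.06], [-1.07, 1.41], [-3.16, 2.05], [-2.99, -0.16], [-3.1, 3.1]. Speed limits (rad/s): [2.79, 2.79, 3.14, 3.14, 3.14, 3.14].

### API

Orientations are given as a unit quaternion [x, y, z, w].
In Python, from bench import arm gives the robot as it stands.
- The arm moves only by the tool send_rows, never from a script. Its argument "targets" is a list of rows, each an object of numbers: "gripper": the gripper command: -1 is fully open, 1 is shut, values between are in proportion; "x", "y", "z": the shift along the tool's x, y, z in cm; "ax", "ay", "az": the turn, a rotation vector about the tool's x, y, z in degrees. A call has 1 to 5 rows; each row shifts and turns the commanded pose from where the row before left it, along the tool's axes as they then stand; what a row does not reach is not made up. A row lasts 1/12 s, in which the tool goes at most 41.7 mm and 7.16 degrees, less where a joint would pass 70% of its speed; a pose out of reach is approached as far as the arm can. A call is refused whole if a number of a shift passes 4.17 or a number of a turn 7.16, either way. A call with a gripper value outside its range is refused whole. The fingers move at their own pace and stop on an object; the grip force is fixed at half the most. Time passes only in rows, so rows that do not move let the fingers close. It gives the time, the measured TCP pose, the force, the opening and the grip force at its end, in the units of the state.
- arm.read_state(): the state, without advancing time (a new reading comes with each control period).
- arm.get_image(name): name is "scene" or "side" or "wrist"; returns (picture, depth): 480x640x3 uint8, red, green, blue; 480x640 float32, mm along the optical axis (not along the pixel's ray), 0 where there is no reading.
- arm.camera_model(name): a dict with "fx", "fy", "cx", "cy" (pixels), "cam_to_world" (4x4, takes a point from camera to world coordinates). Camera axes: x right, y down, z forward; pixel columns grow to the right and rows downward; lengths in mm; the calibration is good to about 2 mm. A picture is of the moment at which its call begins: read the wrist's pose just before it. camera_model takes no time and is no camera call; for the wrist camera it gives the pose at the moment of the call.
- arm.job_done(): hands the job in; it is judged then, once.
Trained networks look in the newest picture that a camera, given by its name, has taken for a name from the list of things; names that differ only in an ending like _2 or _b are one class to them, and where a whole thing is asked for, a point or a joint stands for the part that bears it (a point fixed in the world has none). Each returns a list of dicts, best first, with "score" (0 to 1); they miss things now and then, are a little off and sometimes report something else, mostly with a low value. They report only what shows in the picture. A call takes as long as a camera call. They do not tell look-alikes from the thing itself.
- arm.boxes_of(camera, thing): "rect" ([left, top, width, height] in pixels, round what is visible of it).
The state is a dict: "clock": time; "joints": joint angles; "joint_vel": joint speeds; "joint_efforts": joint torques, N m; "position": TCP position; "ee_rot": TCP orientation; "contact_force": force on the tool from outside, world axes, zero at the start; "wrist_torque": the same for the moment, N m; "gripper_width": finger opening in mm; "grasp_force": force on a finger pad.
Only numpy, scipy, OpenCV 4.12 (cv2) and the standard library are available. Lean on these libraries where they do the work, as an engineer would, in place of code of your own. Each camera call takes 0.05 s, during which the arm holds its last target. There are 200 camera calls.

## Working session

There is one attempt and no reset: what is moved stays moved. The work goes in short steps, Python scripts to look and compute and a tool call to move; the robot and the scene stay as the last step left them, time stands still between calls to the robot, and variables do not carry over. Pictures are saved under pics/ and viewed, at most 10 in all, crops included, and the job is handed in when it is done.

Besides the shell and the picture viewer there is one more tool, called after "Request:" by a JSON object that holds its "name" and its "arguments", one argument or row to a line. send_rows: Moves the arm, as the interface text tells. Its arguments: {"type":"object","properties":{"targets":{"type":"array"}},"required":["targets"]}

```bash
mkdir -p pics; cat > h.py <<'E'
import numpy as np, cv2
from bench import arm
from scipy.spatial.transform import Rotation as R
def snap(cam,fn=None):
    m=arm.camera_model(cam); im,d=arm.get_image(cam)
    if fn: cv2.imwrite('pics/'+fn,im[:,:,::-1])
    return m,im,d
def world(m,u,v,z):
    T=np.array(m['cam_to_world']); u=np.asarray(u,float);v=np.asarray(v,float);z=np.asarray(z,float)
    p=np.stack([(u-m['cx'])/m['fx']*z,(v-m['cy'])/m['fy']*z,z],-1)
    return p@T[:3,:3].T+T[:3,3]
def onplane(m,u,v,h):
    T=np.array(m['cam_to_world']); r=world(m,u,v,1.)-T[:3,3]
    return T[:3,3]+r*((h-T[2,3])/r[2])
E
python3 - <<'E'
from h import *
s=arm.read_state(); print(s)
for c in ['scene','side']:
    m,im,d=snap(c,c+'0.png'); print(c,np.round(m['cam_to_world'],3).tolist(),m['fx'])
    for t in ['die_block','blank','keeper','solder_tin','eraser_block','bottle_white']:
        for b in arm.boxes_of(c,t)[:4]:
            l,tp,w,h=b['rect']; u,v=l+w/2,tp+h/2
            print(t,round(b['score'],2),np.round(b['rect']),np.round(world(m,u,v,d[int(v),int(u)])))
E
```

```text
{'clock': 0.0, 'joints': array([ 1.41355889e+00,  3.85517817e-01,  6.59041960e-03, -5.27053647e-04,
       -1.19400050e+00, -2.58626109e-01]), 'joint_vel': array([ 2.81096612e-07,  1.83039190e-04, -3.00010570e-04, -3.11698659e-04,
       -8.78709685e-04, -1.59085936e-04]), 'joint_efforts': array([ 3.48716694e-04, -3.92285764e+01,  1.88400668e+01,  4.18642983e+00,
       -4.64488970e-03,  4.66779895e-06]), 'position': array([252.20825242, 571.19008347, 230.22695695]), 'ee_rot': array([ 9.78439305e-01, -2.06531671e-01, -1.90615609e-04,  1.07682940e-03]), 'contact_force': array([ 0.63214863, -0.52004868,  0.47874707]), 'wrist_torque': array([-0.03538934,  0.04266093,  0.04278826]), 'grasp_force': 0.0, 'gripper_width': 85.46408852509586}
scene [[0.469, -0.591, 0.656, 31.386], [-0.883, -0.327, 0.337, -535.467], [0.016, -0.737, -0.676, 638.511], [0.0, 0.0, 0.0, 1.0]] 551.5350286911608
die_block 0.59 [228. 224. 117.  77.] [ 562. -203.   17.]
die_block 0.5 [297. 227.  39.  13.] [ 639. -215.   23.]
blank 0.73 [353. 300.  26.  29.] [ 529. -356.   11.]
blank 0.67 [252. 252.  23.  20.] [ 538. -1
[... 421 characters left out ...]
838], [-0.024, -0.918, -0.396, 488.367], [0.0, 0.0, 0.0, 1.0]] 582.4466537138642
die_block 0.56 [255. 225. 106.  48.] [ 562. -223.   17.]
blank 0.79 [380. 268.  21.  16.] [ 675. -359.    4.]
blank 0.64 [301. 282.  28.  17.] [ 532. -367.    6.]
blank 0.62 [283. 236.  14.  10.] [ 538. -180.   21.]
keeper 0.74 [330. 233.  33.  14.] [ 660. -166.   -2.]
keeper 0.41 [256. 227. 103.  47.] [ 559. -227.   16.]
solder_tin 0.89 [357. 293.  42.  29.] [ 605. -470.   17.]
solder_tin 0.62 [332. 232.  24.  12.] [ 658. -155.   -2.]
eraser_block 0.76 [308. 307.  29.  22.] [ 515. -464.   13.]
bottle_white 0.87 [261. 181.  24.  44.] [541. -18.  44.]
bottle_white 0.48 [254. 228. 104.  48.] [  294. -1208.   488.]
```

```bash
python3 - <<'E'
import cv2,numpy as np
a=cv2.imread('pics/scene0.png')[170:370,140:480]; b=cv2.imread('pics/side0.png')[210:330,240:410]
a=cv2.resize(a,(510,300),interpolation=cv2.INTER_CUBIC);a=cv2.resize(cv2.imread('pics/scene0.png')[200:320,210:410],(500,300),interpolation=cv2.INTER_CUBIC)
b=cv2.resize(b[:102],(500,300),interpolation=cv2.INTER_CUBIC)
cv2.imwrite('pics/c0.png',np.vstack([a,b]))
E
```

```text
(no output)
```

View pics/c0.png

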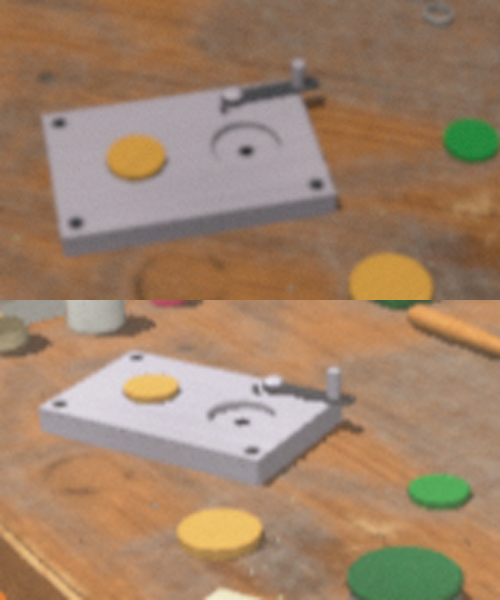

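View pics/scene0.png

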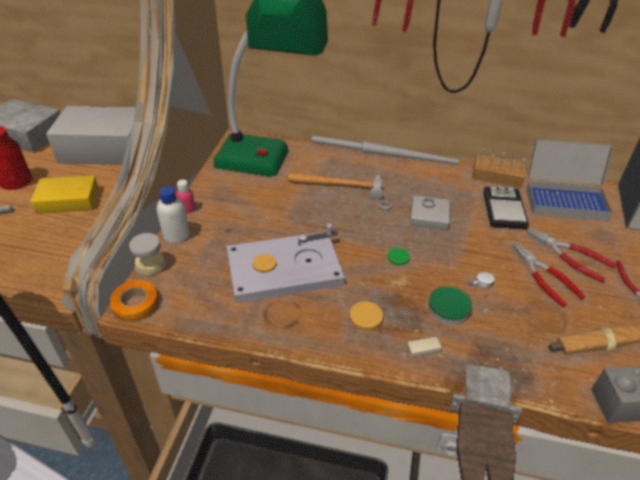

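```bash
python3 - <<'E'
from h import *
T={}
m,im,d=snap('scene')
c=[(226.8,246),(328,236.8),(344,278.8),(236,295.2)]
P=np.array([onplane(m,u,v,18) for u,v in c]); print(P.round(1), [np.linalg.norm(P[i]-P[i-1]).round(1) for i in range(4)])
for n,(u,v) in dict(blank=(210+136/2.5,200+153/2.5),hole=(210+246/2.5,200+151/2.5)).items(): print(n,onplane(m,u,v,22 if n=='blank' else 11.5).round(1))
vv,uu=np.mgrid[0:480,0:640]
for cam in ['scene','side']:
    m,im,d=snap(cam); W=world(m,uu,vv,d)
    ok=(d>0)&(W[...,2]>60)&(W[...,0]>-200)&(W[...,0]<900)&(abs(W[...,1])<900)
    w=W[ok]; H={}
    for p in w:
        k=(int(p[0]//100)*100,int(p[1]//100)*100); H.setdefault(k,[]).append(p[2])
    print(cam,{k:(int(min(v)),int(max(v)),len(v)) for k,v in sorted(H.items()) if len(v)>15})
E
```

```text
[[ 545.9  -98.4   18. ]
 [ 646.2 -233.2   18. ]
 [ 572.3 -299.5   18. ]
 [ 464.  -172.7   18. ]] [np.float64(110.6), np.float64(168.0), np.float64(99.3), np.float64(166.7)]
blank [ 542.3 -173.5   22. ]
hole [ 586.9 -228.5   11.5]
scene {(200, 0): (60, 103, 261), (300, -100): (60, 64, 16), (300, 0): (60, 64, 181), (400, 0): (60, 81, 2030), (500, -100): (60, 97, 337), (500, 0): (60, 146, 2904), (500, 100): (84, 142, 365), (500, 300): (60, 108, 475), (600, 0): (60, 284, 3579), (600, 100): (128, 297, 2170), (600, 200): (60, 69, 746), (600, 300): (60, 69, 1051), (700, -200): (263, 350, 2098), (700, -100): (264, 350, 1809), (700, 0): (60, 325, 2449), (700, 100): (60, 323, 1973), (700, 200): (64, 70, 340), (700, 300): (60, 254, 1957), (700, 400): (60, 249, 3782), (700, 500): (60, 240, 3189), (700, 600): (60, 158, 342), (800, -500): (321, 376, 771), (800, -400): (226, 372, 984), (800, -300): (305, 353, 348), (800, -200): (265, 336, 210), (800, 0): (60, 278, 3007), (800, 100): (60, 295, 3122), (800, 200): (129, 262, 574), (800, 300): (60, 260, 2366)}
side {(0, -100): (60, 237, 3453), (0, 0): 
[... 627 characters left out ...]
00, 400): (400, 448, 355), (600, 500): (400, 448, 301), (600, 600): (400, 447, 232), (600, 700): (60, 441, 953), (600, 800): (60, 388, 1283), (700, -900): (60, 62, 59), (700, -200): (260, 357, 1653), (700, -100): (263, 453, 1329), (700, 0): (60, 453, 4343), (700, 100): (60, 452, 2325), (700, 200): (400, 451, 493), (700, 300): (309, 447, 174), (700, 400): (149, 388, 1193), (700, 500): (60, 388, 1704), (700, 600): (60, 388, 1622), (700, 700): (60, 440, 487), (800, -600): (348, 457, 360), (800, -500): (319, 457, 2456), (800, -400): (225, 456, 3022), (800, -300): (303, 456, 1871), (800, -200): (262, 453, 1708), (800, -100): (313, 453, 133), (800, 0): (60, 391, 2057), (800, 100): (60, 397, 2596)}
```

View pics/side0.png

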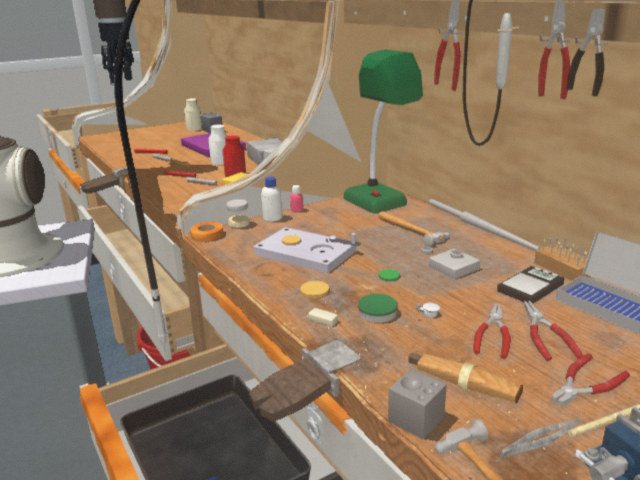

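```bash
python3 - <<'E'
from h import *
vv,uu=np.mgrid[0:480,0:640]
m,im,d=snap('side'); W=world(m,uu,vv,d)
for v in range(0,310,15):
    r=[(u,*W[v,u].round().astype(int)) for u in range(110,175) if im[v,u].max()<45 and d[v,u]>0]
    if r: print(v,len(r),r[0],r[len(r)//2],r[-1])
print('hoses')
for v in range(0,240,20):
    for lo,hi in((70,180),(175,345)):
        q=[u for u in range(lo,hi) if d[v,u]>0 and im[v,u].min()>120 and 50<W[v,u,2] and W[v,u,0]<1000]
        if q: print(v,[(u,*W[v,u].round().astype(int)) for u in (q[0],q[len(q)//2],q[-1])])
print('scene')
m,im,d=snap('scene'); W=world(m,uu,vv,d)
for v in range(0,300,30):
    r=[u for u in range(60,200) if d[v,u]>0 and W[v,u,2]>60 and W[v,u,0]<900 and W[v,u,1]<250]
    if r: print(v,[(u,*W[v,u].round().astype(int)) for u in (r[0],r[len(r)//2],r[-1])])
for v in range(300,440,25):
    r=[u for u in range(0,110) if d[v,u]>0 and im[v,u].max()<50]
    if r: print(v,[(u,*W[v,u].round().astype(int)) for u in (r[0],r[-1])])
snap('wrist','w0.png')
E
```

```text
0 7 (133, np.int64(311), np.int64(190), np.int64(464)) (136, np.int64(317), np.int64(193), np.int64(464)) (139, np.int64(323), np.int64(197), np.int64(464))
15 4 (129, np.int64(298), np.int64(167), np.int64(436)) (131, np.int64(302), np.int64(168), np.int64(436)) (132, np.int64(304), np.int64(175), np.int64(435))
30 17 (110, np.int64(245), np.int64(540), np.int64(386)) (118, np.int64(266), np.int64(535), np.int64(385)) (128, np.int64(292), np.int64(149), np.int64(407))
45 17 (110, np.int64(239), np.int64(535), np.int64(348)) (120, np.int64(272), np.int64(123), np.int64(380)) (129, np.int64(288), np.int64(626), np.int64(338))
60 20 (110, np.int64(234), np.int64(503), np.int64(313)) (121, np.int64(269), np.int64(106), np.int64(352)) (132, np.int64(290), np.int64(623), np.int64(297))
75 13 (111, np.int64(230), np.int64(514), np.int64(273)) (120, np.int64(263), np.int64(82), np.int64(326)) (129, np.int64(275), np.int64(605), np.int64(258))
90 6 (116, np.int64(251), np.int64(76), np.int64(298)) (119, np.int64(257), np.int64(74), np.int64(297)) (121, np.int64(261), np.int64(73), np.int64(2
[... 5348 characters left out ...]
np.int64(14), np.int64(63))]
270 [(100, np.int64(380), np.int64(3), np.int64(61)), (103, np.int64(381), np.int64(-3), np.int64(63)), (104, np.int64(383), np.int64(-2), np.int64(60))]
300 [(0, np.int64(257), np.int64(42), np.int64(96)), (3, np.int64(260), np.int64(41), np.int64(94))]
325 [(9, np.int64(251), np.int64(41), np.int64(52)), (20, np.int64(261), np.int64(36), np.int64(45))]
350 [(26, np.int64(252), np.int64(37), np.int64(-2)), (37, np.int64(262), np.int64(30), np.int64(-9))]
375 [(44, np.int64(254), np.int64(30), np.int64(-60)), (53, np.int64(264), np.int64(27), np.int64(-71))]
400 [(61, np.int64(257), np.int64(28), np.int64(-130)), (69, np.int64(265), np.int64(23), np.int64(-139))]
```

```bash
python3 - <<'E'
from h import *
s=arm.read_state(); m=arm.camera_model('wrist'); Tc=np.array(m['cam_to_world'])
Rt=R.from_quat(s['ee_rot']).as_matrix()
print('tool axes cols in world\n',Rt.round(2)); print('cam in tool\n',(Rt.T@Tc[:3,:3]).round(3),(Rt.T@(Tc[:3,3]-s['position'])).round(1),m['fx'])
E
```

```text
tool axes cols in world
 [[ 0.91 -0.4   0.  ]
 [-0.4  -0.91 -0.  ]
 [ 0.    0.   -1.  ]]
cam in tool
 [[-0.001 -0.962 -0.274]
 [ 1.    -0.001 -0.   ]
 [-0.    -0.274  0.962]] [  69.2    0.6 -143. ] 367.1682710633445
```

View pics/w0.png

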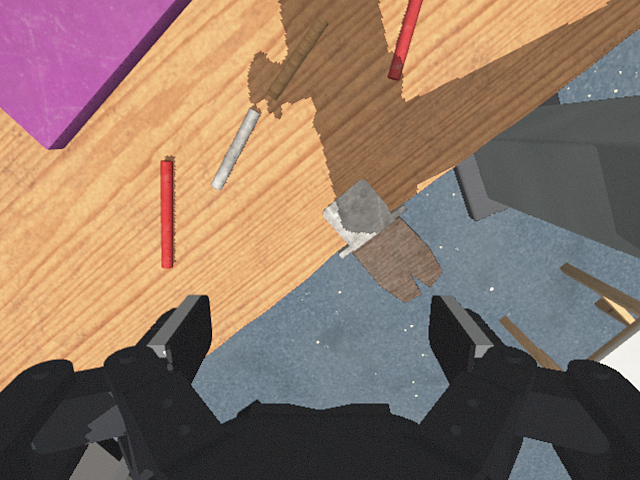

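Request:
{"name": "send_rows", "arguments": {
  "targets": [
    {"gripper":1,"y":3,"x":1.5,"ax":-7,"ay":4},
    {"gripper":1,"y":3,"x":1.5,"ax":-7,"ay":4},
    {"gripper":1,"y":3,"x":1.5,"ax":-7,"ay":4},
    {"gripper":1,"y":3,"x":1.5,"ax":-7,"ay":4},
    {"gripper":1,"y":3,"x":1.5,"ax":-7,"ay":4}
  ]
}}

```text
$.targets[0]: bad value
```

Request:
{"name": "send_rows", "arguments": {
  "targets": [
    {"gripper":1,"y":3,"x":1.5,"ax":-7,"ay":4},
    {"gripper":1,"y":3,"x":1.5,"ax":-7,"ay":4},
    {"gripper":1,"y":3,"x":1.5,"ax":-7,"ay":4},
    {"gripper":1,"y":3,"x":1.5,"ax":-7,"ay":4},
    {"gripper":1}
  ]
}}

```text
$.targets[0]: bad value
```

```bash
python3 - <<'E'
from h import *
m,im,d=snap('wrist'); cv2.imwrite('pics/w1.png',cv2.rotate(im[:,:,::-1],cv2.ROTATE_90_COUNTERCLOCKWISE)[::1,::1])
Tc=np.array(m['cam_to_world']);print(Tc.round(2))
s=arm.read_state();print(s['position'],s['joints'])
vv,uu=np.mgrid[0:480,0:640]; W=world(m,uu,vv,d); ok=(d>0)&(W[...,2]>300)&(W[...,0]>-100)&(W[...,0]<750)&(W[...,1]>-100)&(W[...,1]<420)
for z in range(300,1200,40):
    q=ok&(abs(W[...,2]-z)<6)
    if q.sum()>3: w=W[q]; print(z,q.sum(),w.min(0).round(),np.median(w,0).round(),w.max(0).round())
E
```

```text
[[-4.0000e-01 -8.8000e-01 -2.5000e-01  3.1553e+02]
 [-9.1000e-01  3.9000e-01  1.1000e-01  5.4327e+02]
 [ 0.0000e+00  2.7000e-01 -9.6000e-01  3.7436e+02]
 [ 0.0000e+00  0.0000e+00  0.0000e+00  1.0000e+00]]
[252.45313485 571.72504883 231.31442699] [ 1.41355053e+00  3.84699938e-01  7.89614916e-03  2.57333323e-05
 -1.19399747e+00 -2.58596066e-01]
```

View pics/w1.png

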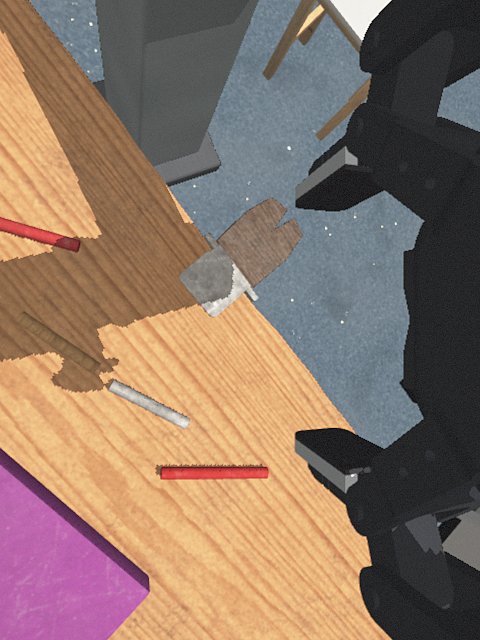

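Request:
{"name": "send_rows", "arguments": {
  "targets": [
    {"gripper":1,"x":1.3,"y":2.6,"z":0,"ax":-6,"ay":3,"az":0},
    {"gripper":1,"x":1.3,"y":2.6,"z":0,"ax":-6,"ay":3,"az":0},
    {"gripper":1,"x":1.3,"y":2.6,"z":0,"ax":-6,"ay":3,"az":0},
    {"gripper":1,"x":1.3,"y":2.6,"z":0,"ax":-6,"ay":3,"az":0},
    {"gripper":1,"x":1.3,"y":2.6,"z":0,"ax":-6,"ay":3,"az":0}
  ]
}}

```text
clock: 1.47
position: [259.1, 431.4, 265.3]
ee_rot: [0.936, -0.197, 0.074, 0.282]
contact_force: [-0.1, -0.7, -0.7]
gripper_width: 25.6
grasp_force: 0.0
```

Request:
{"name": "send_rows", "arguments": {
  "targets": [
    {"gripper":1,"x":1.3,"y":2.6,"z":0,"ax":-6,"ay":3,"az":0},
    {"gripper":1,"x":1.3,"y":2.6,"z":0,"ax":-6,"ay":3,"az":0},
    {"gripper":1,"x":1.3,"y":2.6,"z":0,"ax":-6,"ay":3,"az":0},
    {"gripper":1,"x":1.3,"y":2.6,"z":0,"ax":-6,"ay":3,"az":0},
    {"gripper":1,"x":1.3,"y":2.6,"z":0,"ax":-6,"ay":3,"az":0}
  ]
}}

```text
clock: 1.88
position: [263.8, 334.3, 370.5]
ee_rot: [0.814, -0.172, 0.14, 0.537]
contact_force: [-0.4, -0.6, -0.6]
gripper_width: 0.0
grasp_force: 0.0
```

```bash
cat > look.py <<'E'
from h import *
import sys
m,im,d=snap('wrist'); cv2.imwrite('pics/'+sys.argv[1],cv2.rotate(im[:,:,::-1],cv2.ROTATE_90_COUNTERCLOCKWISE))
Tc=np.array(m['cam_to_world']);print(Tc.round(2).tolist())
s=arm.read_state();print(s['clock'],s['position'].round(),s['joints'].round(3))
vv,uu=np.mgrid[0:480,0:640]; W=world(m,uu,vv,d); ok=(d>0)&(W[...,2]>200)&(W[...,0]>-100)&(W[...,0]<750)&(W[...,1]>-200)&(W[...,1]<420)
for z in range(220,1300,40):
    q=ok&(abs(W[...,2]-z)<6)
    if q.sum()>3: w=W[q]; print(z,q.sum(),w.min(0).round(),np.median(w,0).round(),w.max(0).round())
E
python3 look.py w2.png
```

```text
[[-0.43, -0.88, -0.21, 319.67], [-0.36, 0.38, -0.85, 456.4], [0.83, -0.29, -0.48, 454.38], [0.0, 0.0, 0.0, 1.0]]
1.9333 [264. 333. 371.] [ 1.419  0.471 -0.054  0.231 -2.208 -0.248]
220 391 [ 47. -34. 214.] [ 60.  14. 218.] [259.  75. 226.]
260 105 [244.  71. 254.] [253.  80. 260.] [259.  84. 266.]
300 123 [-79.  51. 294.] [255.  92. 300.] [263.  95. 306.]
340 154 [253. 102. 334.] [262. 111. 340.] [271. 116. 346.]
380 5125 [250. 128. 374.] [277. 386. 377.] [288. 420. 386.]
420 10125 [237. 158. 414.] [269. 398. 420.] [302. 420. 426.]
460 2161 [242. 191. 454.] [248. 391. 457.] [326. 401. 466.]
500 153 [327. 218. 494.] [331. 226. 496.] [334. 230. 501.]
```

Request:
{"name": "send_rows", "arguments": {
  "targets": [
    {"gripper":1,"x":0.5,"y":2.6,"z":0,"ax":-7,"ay":1,"az":0},
    {"gripper":1,"x":0.5,"y":2.6,"z":0,"ax":-7,"ay":1,"az":0},
    {"gripper":1,"x":0.5,"y":2.6,"z":0,"ax":-7,"ay":1,"az":0},
    {"gripper":1,"x":0.5,"y":2.6,"z":0,"ax":-7,"ay":1,"az":0},
    {"gripper":1,"x":0.5,"y":2.6,"z":0,"ax":-7,"ay":1,"az":0}
  ]
}}

```text
clock: 2.35
position: [230.6, 315.2, 494.3]
ee_rot: [0.609, -0.183, 0.116, 0.763]
contact_force: [-0.2, -0.2, -0.5]
gripper_width: -0.3
grasp_force: 0.0
```

```bash
python3 look.py w3.png
```

```text
[[-0.4, -0.83, -0.38, 312.76], [0.23, 0.31, -0.92, 450.16], [0.89, -0.46, 0.07, 496.65], [0.0, 0.0, 0.0, 1.0]]
2.4 [231. 315. 495.] [ 1.39   0.518 -0.054  0.102 -2.766 -0.356]
220 162 [ 58. -33. 214.] [244.  68. 218.] [259.  74. 226.]
260 183 [244.  72. 254.] [253.  80. 260.] [259.  85. 266.]
300 185 [247.  83. 294.] [255.  92. 300.] [263.  96. 306.]
340 188 [253. 103. 334.] [262. 111. 340.] [271. 116. 346.]
380 224 [263. 126. 374.] [273. 138. 380.] [283. 144. 386.]
420 347 [279. 156. 414.] [290. 171. 420.] [302. 178. 426.]
460 5806 [241. 190. 454.] [262. 367. 460.] [326. 400. 466.]
500 11190 [219. 218. 494.] [251. 390. 499.] [355. 416. 506.]
540 412 [227. 402. 534.] [230. 410. 535.] [233. 415. 538.]
620 3379 [ 99. 226. 614.] [109. 298. 620.] [121. 342. 626.]
660 1412 [100. 217. 654.] [120. 283. 660.] [124. 311. 666.]
700 135 [105. 245. 694.] [109. 265. 696.] [112. 279. 700.]
```

View pics/w3.png

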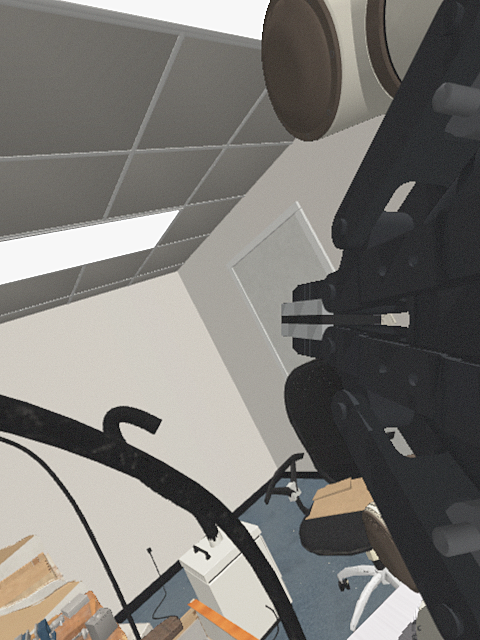

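```bash
python3 - <<'E'
from h import *
m,im,d=snap('wrist'); W=world(m,*np.mgrid[0:480,0:640][::-1],d)
ok=(d>0)&(im.max(2)<70)&(W[...,2]>200)&(W[...,1]<700)&(W[...,0]<900)&(W[...,0]>235)
# rotated pic col=v row=639-u ; left => v small
ok[300:]=False
for v in range(0,300,12):
    q=ok[v]; 
    if q.any(): w=W[v][q]; print(v,q.sum(),w.min(0).round(),np.median(w,0).round(),w.max(0).round())
E
```

```text
0 39 [  355. -1201.   513.] [357. 248. 521.] [705. 249. 603.]
12 40 [  351. -1217.   510.] [354. 245. 518.] [681. 248. 570.]
24 39 [  348. -1230.   506.] [350. 242. 514.] [658. 245. 529.]
36 40 [  344. -1243.   466.] [347. 239. 508.] [637. 242. 517.]
48 39 [  341. -1235.   404.] [344. 235. 504.] [614. 238. 513.]
60 38 [  337. -1228.   332.] [340. 232. 499.] [597. 235. 508.]
72 39 [  333. -1219.   255.] [336. 228. 494.] [583. 231. 503.]
84 33 [329. 220. 482.] [332. 225. 490.] [336. 227. 498.]
96 31 [325. 217. 477.] [328. 221. 484.] [331. 223. 492.]
108 54 [  321. -1559.   410.] [326. 214. 476.] [375. 219. 506.]
120 55 [  273. -1606.   353.] [319. 208. 470.] [338. 214. 501.]
132 42 [  237. -1448.   406.] [314. 206. 462.] [319. 210. 472.]
144 30 [307. 192. 448.] [310. 202. 458.] [314. 204. 464.]
156 30 [301. 185. 439.] [306. 195. 449.] [309. 198. 456.]
168 29 [296. 176. 429.] [300. 189. 440.] [304. 192. 447.]
180 27 [291. 172. 421.] [295. 180. 430.] [298. 182. 438.]
192 28 [285. 163. 409.] [289. 170. 419.] [292. 173. 426.]
204 28 [279. 146. 393.] [283. 160. 406.] [286. 162. 414.]
216 26 [272. 136. 380.] [277. 147. 392.] [280. 151. 399.]
228 27 [266. 121. 360.] [271. 135. 375.] [274. 138. 382.]
240 29 [259. 108. 339.] [265. 120. 354.] [268. 124. 362.]
252 27 [255.  95. 315.] [260. 107. 329.] [263. 111. 340.]
264 31 [250.  82. 287.] [256.  95. 304.] [260.  98. 315.]
276 35 [246.  76. 260.] [253.  86. 279.] [258.  90. 289.]
288 45 [241.  67. 227.] [251.  79. 251.] [258. 326. 499.]
```

Request:
{"name": "send_rows", "arguments": {
  "targets": [
    {"gripper":1,"x":2.6,"y":0,"z":0,"ax":0,"ay":7,"az":0},
    {"gripper":1,"x":2.6,"y":0,"z":0,"ax":0,"ay":7,"az":0},
    {"gripper":1,"x":2.6,"y":0,"z":0,"ax":0,"ay":7,"az":0},
    {"gripper":1,"x":2.6,"y":0,"z":0,"ax":0,"ay":7,"az":0},
    {"gripper":1,"x":2.6,"y":0,"z":0,"ax":0,"ay":7,"az":0}
  ]
}}

```text
clock: 2.87
position: [338.2, 333.5, 536.3]
ee_rot: [0.558, 0.032, 0.28, 0.781]
contact_force: [1.6, -0.9, 0.3]
gripper_width: -0.1
grasp_force: 0.0
```

```bash
cat > look2.py <<'E'
from h import *
import sys
m,im,d=snap('wrist'); cv2.imwrite('pics/'+sys.argv[1],cv2.rotate(im[:,:,::-1],cv2.ROTATE_90_COUNTERCLOCKWISE))
s=arm.read_state();print(s['clock'],s['position'].round(),s['joints'].round(3))
W=world(m,*np.mgrid[0:480,0:640][::-1],d)
ok=(d>0)&(im.max(2)<90)&(W[...,2]>200)&(W[...,1]<700)&(W[...,1]>-900)&(W[...,0]<1500)&(W[...,0]>235)
for x in range(260,1400,30):
    q=ok&(abs(W[...,0]-x)<4); q[330:]=False
    if q.sum()>3: w=W[q]; print(x,q.sum(),w.min(0).round(),np.median(w,0).round(),w.max(0).round())
E
python3 look2.py w4.png
```

```text
2.9167 [339. 334. 537.] [ 1.327  0.464 -0.428  1.035 -2.431  0.336]
350 468 [346. 226. 495.] [350. 241. 511.] [354. 248. 526.]
380 506 [376. 253. 530.] [380. 266. 544.] [384. 273. 559.]
410 562 [406. 276. 560.] [410. 289. 575.] [414. 295. 590.]
440 589 [436. 298. 592.] [440. 309. 606.] [444. 315. 620.]
470 580 [466. 316. 622.] [470. 325. 637.] [474. 329. 652.]
740 153 [ 736. -123.  286.] [ 740. -108.  306.] [744. -91. 329.]
830 83 [ 826. -350.  226.] [ 828. -322.  261.] [834. -57. 484.]
860 6 [ 856. -376.  461.] [ 860. -340.  476.] [ 862. -309.  485.]
890 25 [ 889. -501.  338.] [ 892. -491.  375.] [ 894. -427.  423.]
920 83 [ 916. -534.  409.] [ 921. -380.  516.] [ 924. -352.  528.]
980 8 [ 977. -897.  365.] [ 981. -895.  374.] [ 984. -889.  392.]
1040 108 [1037. -296.  528.] [1041. -291.  611.] [1044. -284.  698.]
1130 8 [1128. -834.  206.] [1132. -831.  267.] [1133. -824.  320.]
```

View pics/w4.png

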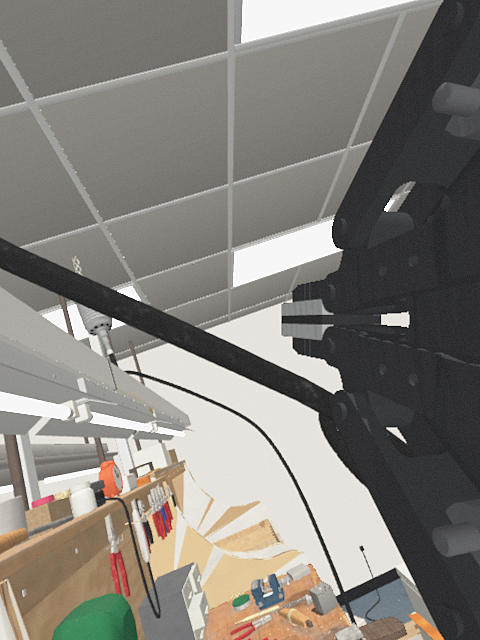

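```bash
cat > plan.py <<'E'
from h import *
def down(azx): 
    a=np.radians(azx); x=np.array([np.cos(a),np.sin(a),0]); z=np.array([0,0,-1.]); return np.column_stack([x,np.cross(z,x),z])
def rows(p0,R0,p1,R1,n=None,mm=38,deg=6.8):
    rv=R.from_matrix(R0.T@R1).as_rotvec(); L=np.linalg.norm(p1-p0); a=np.degrees(np.linalg.norm(rv))
    n=n or int(max(1,np.ceil(L/mm),np.ceil(a/deg))); out=[]
    for k in range(n):
        Rk=R0@R.from_rotvec(rv*k/n).as_matrix(); d=Rk.T@(p1-p0)/n/10
        out.append((*d.round(2),*np.degrees(rv/n).round(2)))
    print(n,'rows, turn',a.round(1)); [print([float(x) for x in o]) for o in out]
def now(): 
    s=arm.read_state(); return s['position'],R.from_quat(s['ee_rot']).as_matrix()
E
python3 - <<'E'
from plan import *
p,Rm=now(); print(p,Rm.round(2)); rows(p,Rm,np.array([113,310,620.]),down(37))
E
```

```text
[339.01103637 333.55801869 537.25981322] [[ 0.84 -0.41  0.37]
 [ 0.48  0.22 -0.85]
 [ 0.26  0.89  0.38]]
17 rows, turn 115.0
[-1.05, 0.94, -0.18, 6.66, -0.17, -1.16]
[-1.07, 0.89, -0.29, 6.66, -0.17, -1.16]
[-1.09, 0.83, -0.38, 6.66, -0.17, -1.16]
[-1.11, 0.76, -0.47, 6.66, -0.17, -1.16]
[-1.12, 0.67, -0.55, 6.66, -0.17, -1.16]
[-1.14, 0.58, -0.62, 6.66, -0.17, -1.16]
[-1.15, 0.48, -0.68, 6.66, -0.17, -1.16]
[-1.16, 0.38, -0.73, 6.66, -0.17, -1.16]
[-1.17, 0.27, -0.76, 6.66, -0.17, -1.16]
[-1.18, 0.15, -0.79, 6.66, -0.17, -1.16]
[-1.18, 0.04, -0.79, 6.66, -0.17, -1.16]
[-1.18, -0.08, -0.79, 6.66, -0.17, -1.16]
[-1.18, -0.19, -0.77, 6.66, -0.17, -1.16]
[-1.18, -0.3, -0.74, 6.66, -0.17, -1.16]
[-1.17, -0.41, -0.69, 6.66, -0.17, -1.16]
[-1.17, -0.51, -0.63, 6.66, -0.17, -1.16]
[-1.16, -0.6, -0.57, 6.66, -0.17, -1.16]
```

Request:
{"name": "send_rows", "arguments": {
  "targets": [
    {"gripper":1,"x":-1.1,"y":0.9,"z":-0.2,"ax":6.7,"ay":-0.2,"az":-1.1},
    {"gripper":1,"x":-1.1,"y":0.9,"z":-0.3,"ax":6.7,"ay":-0.2,"az":-1.1},
    {"gripper":1,"x":-1.1,"y":0.8,"z":-0.4,"ax":6.7,"ay":-0.2,"az":-1.1},
    {"gripper":1,"x":-1.1,"y":0.8,"z":-0.5,"ax":6.7,"ay":-0.2,"az":-1.1},
    {"gripper":1,"x":-1.1,"y":0.7,"z":-0.5,"ax":6.7,"ay":-0.2,"az":-1.1}
  ]
}}

```text
clock: 3.33
position: [268.5, 326.8, 559.7]
ee_rot: [0.763, 0.127, 0.215, 0.597]
contact_force: [0.3, 1.3, 0.4]
gripper_width: 0.3
grasp_force: 0.0
```

Request:
{"name": "send_rows", "arguments": {
  "targets": [
    {"gripper":1,"x":-1.1,"y":0.6,"z":-0.6,"ax":6.7,"ay":-0.2,"az":-1.1},
    {"gripper":1,"x":-1.1,"y":0.5,"z":-0.7,"ax":6.7,"ay":-0.2,"az":-1.1},
    {"gripper":1,"x":-1.1,"y":0.4,"z":-0.7,"ax":6.7,"ay":-0.2,"az":-1.1},
    {"gripper":1,"x":-1.2,"y":0.3,"z":-0.8,"ax":6.7,"ay":-0.2,"az":-1.1},
    {"gripper":1,"x":-1.2,"y":0.2,"z":-0.8,"ax":6.7,"ay":-0.2,"az":-1.1}
  ]
}}

```text
clock: 3.75
position: [202.0, 321.0, 585.6]
ee_rot: [0.897, 0.215, 0.134, 0.362]
contact_force: [-0.5, 1.0, 0.2]
gripper_width: 0.1
grasp_force: 0.0
```

Request:
{"name": "send_rows", "arguments": {
  "targets": [
    {"gripper":1,"x":-1.2,"y":0,"z":-0.8,"ax":6.7,"ay":-0.2,"az":-1.1},
    {"gripper":1,"x":-1.2,"y":-0.1,"z":-0.8,"ax":6.7,"ay":-0.2,"az":-1.1},
    {"gripper":1,"x":-1.2,"y":-0.2,"z":-0.8,"ax":6.7,"ay":-0.2,"az":-1.1},
    {"gripper":1,"x":-1.2,"y":-0.3,"z":-0.7,"ax":6.7,"ay":-0.2,"az":-1.1},
    {"gripper":1,"x":-1.2,"y":-0.4,"z":-0.7,"ax":6.7,"ay":-0.2,"az":-1.1}
  ]
}}

```text
clock: 4.17
position: [133.6, 315.2, 610.4]
ee_rot: [0.953, 0.283, 0.041, 0.095]
contact_force: [-0.5, -0.1, -0.2]
gripper_width: -0.0
grasp_force: 0.0
```

```bash
python3 - <<'E'
from plan import *
s=arm.read_state(); print(s['clock'],s['joints'].round(3)); p,Rm=now(); print(p,Rm.round(2)); rows(p,Rm,np.array([113,310,640.]),down(37))
E
```

```text
4.1667 [ 1.754 -0.077  0.312  0.12  -2.139  0.45 ]
[133.60384348 315.22487362 610.4414555 ] [[ 0.84  0.53  0.13]
 [ 0.55 -0.82 -0.16]
 [ 0.02  0.21 -0.98]]
2 rows, turn 12.5
[-0.97, -0.03, -1.54, 5.94, -0.5, -1.95]
[-0.98, -0.22, -1.52, 5.94, -0.5, -1.95]
```

Request:
{"name": "send_rows", "arguments": {
  "targets": [
    {"gripper":1,"x":-1,"y":0,"z":-1.5,"ax":5.9,"ay":-0.5,"az":-2},
    {"gripper":1,"x":-1,"y":-0.2,"z":-1.5,"ax":5.9,"ay":-0.5,"az":-2},
    {"gripper":1,"x":1.9,"y":3.4,"z":0,"ax":0,"ay":0,"az":6.8},
    {"gripper":1,"x":1.9,"y":3.4,"z":0,"ax":0,"ay":0,"az":6.8},
    {"gripper":1,"x":1.9,"y":3.4,"z":0,"ax":0,"ay":0,"az":6.8}
  ]
}}

```text
clock: 4.58
position: [214.5, 249.7, 640.6]
ee_rot: [0.99, 0.143, 0.003, 0.003]
contact_force: [1.1, 0.8, 0.6]
gripper_width: -0.2
grasp_force: 0.0
```

Request:
{"name": "send_rows", "arguments": {
  "targets": [
    {"gripper":1,"x":1.9,"y":3.4,"z":0,"ax":0,"ay":0,"az":6.8},
    {"gripper":1,"x":1.9,"y":3.4,"z":0,"ax":0,"ay":0,"az":6.8},
    {"gripper":1,"x":1.9,"y":3.4,"z":0,"ax":0,"ay":0,"az":6.8},
    {"gripper":1,"x":1.9,"y":3.4,"z":0,"ax":0,"ay":0,"az":6.8},
    {"gripper":1,"x":1.9,"y":3.4,"z":0,"ax":0,"ay":0,"az":6.8}
  ]
}}

```text
clock: 5.0
position: [317.6, 86.7, 642.8]
ee_rot: [0.988, -0.154, 0.005, 0.002]
contact_force: [1.3, 0.4, -0.9]
gripper_width: 0.1
grasp_force: 0.0
```

Request:
{"name": "send_rows", "arguments": {
  "targets": [
    {"gripper":1,"x":1.9,"y":3.4,"z":0,"ax":0,"ay":0,"az":6.8},
    {"gripper":1,"x":1.9,"y":3.4,"z":0,"ax":0,"ay":0,"az":6.8},
    {"gripper":1,"x":1.9,"y":3.4,"z":0,"ax":0,"ay":0,"az":6.8},
    {"gripper":1,"x":1.9,"y":3.4,"z":0,"ax":0,"ay":0,"az":6.8},
    {"gripper":1,"x":1.9,"y":3.4,"z":0,"ax":0,"ay":0,"az":6.8}
  ]
}}

```text
clock: 5.42
position: [311.3, -105.5, 645.0]
ee_rot: [0.9, -0.436, 0.007, 0.001]
contact_force: [1.3, -0.1, 0.6]
gripper_width: -0.3
grasp_force: 0.0
```

```bash
python3 - <<'E'
from plan import *
s=arm.read_state(); print(s['clock'],s['joints'].round(3)); p,Rm=now(); print(p,Rm.round(2)); rows(p,Rm,np.array([520,-170,230.]),down(-51.5))
E
```

```text
5.4167 [ 0.191 -0.135  0.416  0.011 -2.111  0.483]
[ 311.32950371 -105.53054838  645.01466524] [[ 0.62 -0.78  0.01]
 [-0.78 -0.62 -0.01]
 [ 0.01 -0.   -1.  ]]
13 rows, turn 0.8
[1.34, -0.94, 3.22, -0.02, -0.06, -0.02]
[1.34, -0.94, 3.21, -0.02, -0.06, -0.02]
[1.35, -0.94, 3.21, -0.02, -0.06, -0.02]
[1.35, -0.94, 3.21, -0.02, -0.06, -0.02]
[1.36, -0.94, 3.21, -0.02, -0.06, -0.02]
[1.36, -0.94, 3.21, -0.02, -0.06, -0.02]
[1.36, -0.94, 3.2, -0.02, -0.06, -0.02]
[1.37, -0.94, 3.2, -0.02, -0.06, -0.02]
[1.37, -0.94, 3.2, -0.02, -0.06, -0.02]
[1.37, -0.94, 3.2, -0.02, -0.06, -0.02]
[1.38, -0.95, 3.2, -0.02, -0.06, -0.02]
[1.38, -0.95, 3.2, -0.02, -0.06, -0.02]
[1.38, -0.95, 3.19, -0.02, -0.06, -0.02]
```

Request:
{"name": "send_rows", "arguments": {
  "targets": [
    {"gripper":1,"x":1.8,"y":-0.9,"z":3.2,"ax":0,"ay":0,"az":0},
    {"gripper":1,"x":1.8,"y":-0.9,"z":3.2,"ax":0,"ay":0,"az":0},
    {"gripper":1,"x":1.8,"y":-0.9,"z":3.2,"ax":0,"ay":0,"az":0},
    {"gripper":1,"x":1.8,"y":-0.9,"z":3.2,"ax":0,"ay":0,"az":0},
    {"gripper":1,"x":1.8,"y":-0.9,"z":3.2,"ax":0,"ay":0,"az":0}
  ]
}}

```text
clock: 5.83
position: [404.8, -148.7, 485.3]
ee_rot: [0.901, -0.435, 0.008, 0.0]
contact_force: [-0.3, -0.2, 0.3]
gripper_width: -0.0
grasp_force: 0.0
```

Request:
{"name": "send_rows", "arguments": {
  "targets": [
    {"gripper":1,"x":1.8,"y":-0.9,"z":3.2,"ax":0,"ay":0,"az":0},
    {"gripper":1,"x":1.8,"y":-0.9,"z":3.2,"ax":0,"ay":0,"az":0},
    {"gripper":1,"x":1.8,"y":-0.9,"z":3.2,"ax":0,"ay":0,"az":0},
    {"gripper":1,"x":1.8,"y":-0.9,"z":3.2,"ax":0,"ay":0,"az":0},
    {"gripper":1,"x":1.8,"y":-0.9,"z":3.2,"ax":0,"ay":0,"az":0}
  ]
}}

```text
clock: 6.25
position: [498.1, -192.7, 326.6]
ee_rot: [0.9, -0.435, 0.008, 0.001]
contact_force: [0.0, 0.9, 0.7]
gripper_width: -0.0
grasp_force: 0.0
```

Request:
{"name": "send_rows", "arguments": {
  "targets": [
    {"gripper":1,"x":1.8,"y":-0.9,"z":3.2,"ax":0,"ay":0,"az":0},
    {"gripper":1,"x":1.8,"y":-0.9,"z":3.2,"ax":0,"ay":0,"az":0},
    {"gripper":1,"x":1.8,"y":-0.9,"z":3,"ax":0,"ay":0,"az":0},
    {"gripper":1,"x":0,"y":0,"z":0,"ax":0,"ay":0,"az":0},
    {"gripper":1,"x":0,"y":0,"z":0,"ax":0,"ay":0,"az":0}
  ]
}}

```text
clock: 6.67
position: [552.3, -219.3, 231.9]
ee_rot: [0.9, -0.435, 0.005, 0.003]
contact_force: [-0.7, 0.1, 0.2]
gripper_width: 0.1
grasp_force: 0.0
```

```bash
python3 - <<'E'
from plan import *
p,Rm=now(); s=arm.read_state(); print(s['clock'],p,Rm.round(3).tolist(),s['contact_force'])
m,im,d=snap('wrist','w5.png'); np.save('d5.npy',d)
for t in ['die_block','blank','keeper']:
    for b in arm.boxes_of('wrist',t)[:3]:
        l,tp,w,h=b['rect']; u,v=l+w/2,tp+h/2
        print(t,round(b['score'],2),np.round(b['rect']),np.round(world(m,u,v,d[int(v),int(u)]),1))
cv2.imwrite('pics/c5.png',cv2.resize(im[60:360,130:530,::-1],(800,600),interpolation=cv2.INTER_CUBIC))
import pickle; pickle.dump((m,im,d),open('w5.pkl','wb'))
E
```

```text
6.6667 [ 552.33727406 -219.34814744  231.94621561] [[0.622, -0.783, 0.006], [-0.783, -0.622, -0.009], [0.011, 0.001, -1.0]] [-0.73130563  0.0665909   0.20854183]
die_block 0.84 [237. 115. 123. 183.] [ 568.7 -206.8   18.2]
blank 0.63 [283.   2.  42.  28.] [ 669.3 -345.5    6.8]
blank 0.62 [398.  78.  53.  54.] [ 533.7 -356.2    9.8]
blank 0.58 [286. 227.  34.  37.] [ 541.1 -179.5   24.2]
keeper 0.57 [238. 114.  22.  76.] [ 636.9 -220.5   24.7]
```

View pics/c5.png

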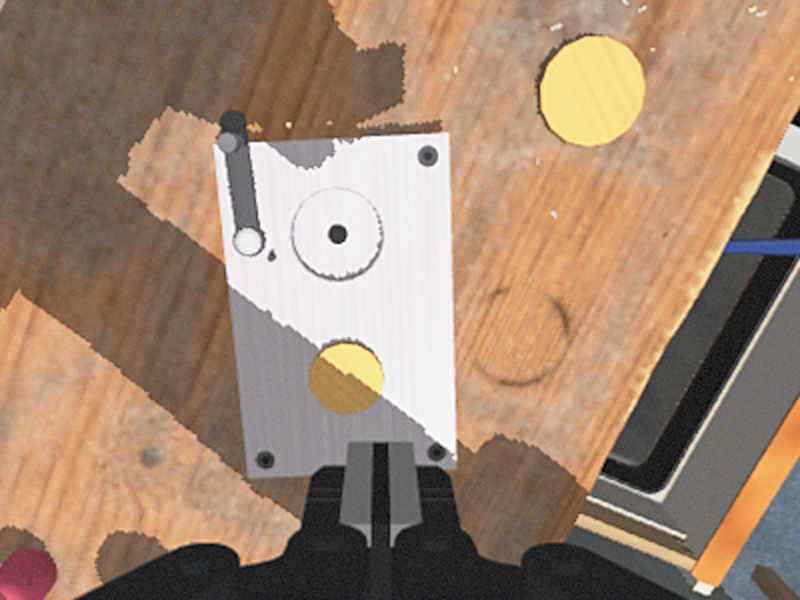

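```bash
cat > fit.py <<'E'
from plan import *
import pickle
m,im,d=pickle.load(open('w5.pkl','rb'))
f=lambda x,y,h: onplane(m,130+x/2,60+y/2,h)
C=np.array([f(*c,18)[:2] for c in [(215,146),(449,132),(456,468),(248,478)]])  # (+x,+y),(+x,-y),(-x,-y),(-x,+y)
B=np.array([(85,55),(85,-55),(-85,-55),(-85,55)])
H=np.array([f(*c,18)[:2] for c in [(428,155),(436,453),(265,460)]])
E_=np.vstack([C,f(338,233,18)[:2][None],f(248,241,27)[:2][None]]); F=np.vstack([B,[40,0],[40,42]])
ce,cf=E_.mean(0),F.mean(0); U,S,V=np.linalg.svd((F-cf).T@(E_-ce)); Rb=V.T@np.diag([1,np.linalg.det(V.T@U.T)])@U.T; t=ce-Rb@cf
print('scale',(S.sum()/((F-cf)**2).sum()).round(3),'az',np.degrees(np.arctan2(Rb[1,0],Rb[0,0])).round(2),'org',t.round(1),'res',(E_-(F@Rb.T+t)).round(1).tolist())
tob=lambda p:(Rb.T@(p[:2]-t)).round(1)
print('blank',tob(f(347,377,24)),f(347,377,24).round(1),'pin',tob(f(230,142,41.5)),'recess',(Rb@[40,0]+t).round(1),'holes',[tob(h) for h in H])
# depth check of block surface
vs,us=np.mgrid[170:210,290:330]; print(np.median(world(m,us,vs,d[170:210,290:330])[...,2]))
E
python3 fit.py
```

```text
scale 1.0 az -48.89 org [ 559.4 -199.7] res [[-0.7, 0.5], [0.1, -0.1], [0.2, 0.1], [0.0, 0.5], [0.4, -0.9], [0.0, -0.2]]
blank [-30.2  -0.7] [ 539.  -177.4   24. ] pin [85.1 43. ] recess [ 585.7 -229.8] holes [array([ 75.3, -44.9]), array([-75.9, -44.5]), array([-75.6,  45.5])]
16.099981954525106
```

```bash
cat >> fit.py <<'E'
W=lambda bx,by,z: np.array([*(Rb@[bx,by]+t),z])
AZ=np.degrees(np.arctan2(Rb[1,0],Rb[0,0]))
E
python3 - <<'E'
from fit import *
p,Rm=now(); print(p); rows(p,Rm,W(-68,-0.8,60),down(AZ+0.6),n=6)
E
```

```text
scale 1.0 az -48.89 org [ 559.4 -199.7] res [[-0.7, 0.5], [0.1, -0.1], [0.2, 0.1], [0.0, 0.5], [0.4, -0.9], [0.0, -0.2]]
blank [-30.2  -0.7] [ 539.  -177.4   24. ] pin [85.1 43. ] recess [ 585.7 -229.8] holes [array([ 75.3, -44.9]), array([-75.9, -44.5]), array([-75.6,  45.5])]
16.099981954525106
[ 552.43852686 -219.67545832  236.85947825]
6 rows, turn 3.3
[-1.37, -0.22, 2.92, -0.03, -0.17, -0.53]
[-1.36, -0.24, 2.93, -0.03, -0.17, -0.53]
[-1.35, -0.25, 2.93, -0.03, -0.17, -0.53]
[-1.34, -0.27, 2.94, -0.03, -0.17, -0.53]
[-1.33, -0.28, 2.94, -0.03, -0.17, -0.53]
[-1.32, -0.29, 2.94, -0.03, -0.17, -0.53]
```

Request:
{"name": "send_rows", "arguments": {
  "targets": [
    {"gripper":0.53,"x":-1.4,"y":-0.2,"z":2.9,"ax":0,"ay":-0.2,"az":-0.5},
    {"gripper":0.53,"x":-1.4,"y":-0.2,"z":2.9,"ax":0,"ay":-0.2,"az":-0.5},
    {"gripper":0.53,"x":-1.4,"y":-0.3,"z":2.9,"ax":0,"ay":-0.2,"az":-0.5},
    {"gripper":0.53,"x":-1.3,"y":-0.3,"z":2.9,"ax":0,"ay":-0.2,"az":-0.5},
    {"gripper":0.53,"x":-1.3,"y":-0.3,"z":2.9,"ax":0,"ay":-0.2,"az":-0.5}
  ]
}}

```text
clock: 7.28
position: [519.6, -159.5, 90.1]
ee_rot: [0.91, -0.414, 0.001, -0.002]
contact_force: [1.1, 0.3, 0.9]
gripper_width: 20.2
grasp_force: 0.0
```

Request:
{"name": "send_rows", "arguments": {
  "targets": [
    {"gripper":0.53,"x":-1.3,"y":-0.3,"z":2.9,"ax":0,"ay":-0.2,"az":-0.5},
    {"gripper":0.53,"x":0,"y":0,"z":0,"ax":0,"ay":0,"az":0},
    {"gripper":0.53,"x":0,"y":0,"z":0,"ax":0,"ay":0,"az":0},
    {"gripper":0.53,"x":0,"y":0,"z":0,"ax":0,"ay":0,"az":0}
  ]
}}

```text
clock: 7.62
position: [514.8, -148.7, 62.3]
ee_rot: [0.912, -0.41, -0.001, -0.002]
contact_force: [0.8, 0.4, 0.3]
gripper_width: 20.1
grasp_force: 0.0
```

```bash
cat > st.py <<'E'
from fit import *
s=arm.read_state();p,Rm=now(); print(s['clock'],p.round(1),'block',tob(p),'azx-AZ',(np.degrees(np.arctan2(Rm[1,0],Rm[0,0]))-AZ).round(2),'z',Rm[:,2].round(4),'w',s['gripper_width'].round(1),s['contact_force'].round(1))
E
python3 st.py|tail -1; python3 - <<'E'|tail -3
from fit import *
p,Rm=now(); rows(p,Rm,W(-68,-0.8,20),down(AZ+0.6),n=2)
E
```

```text
16.099981954525106
2 rows, turn 0.2
[-0.01, 0.04, 2.11, -0.07, 0.07, -0.06]
[-0.01, 0.04, 2.11, -0.07, 0.07, -0.06]Traceback (most recent call last):
  File "st.py", line 2, in <module>
    s=arm.read_state();p,Rm=now(); print(s['clock'],p.round(1),'block',tob(p),'azx-AZ',(np.degrees(np.arctan2(Rm[1,0],Rm[0,0]))-AZ).round(2),'z',Rm[:,2].round(4),'w',s['gripper_width'].round(1),s['contact_force'].round(1))
                                                                                                                                                                      ^^^^^^^^^^^^^^^^^^^^^^^^
AttributeError: 'float' object has no attribute 'round'
```

Request:
{"name": "send_rows", "arguments": {
  "targets": [
    {"gripper":0.53,"x":0,"y":0.1,"z":1.7,"ax":0,"ay":0,"az":0},
    {"gripper":0.53,"x":0,"y":0,"z":1.7,"ax":0,"ay":0,"az":0},
    {"gripper":0.53,"x":0,"y":0,"z":0.3,"ax":0,"ay":0,"az":0},
    {"gripper":0.53,"x":0,"y":0,"z":0,"ax":0,"ay":0,"az":0},
    {"gripper":0.53,"x":0,"y":0,"z":0,"ax":0,"ay":0,"az":0}
  ]
}}

```text
clock: 8.03
position: [513.1, -149.4, 24.4]
ee_rot: [0.912, -0.41, -0.002, -0.001]
contact_force: [-0.4, 0.6, 0.2]
gripper_width: 19.9
grasp_force: 0.0
```

```bash
sed -i "s/s\['gripper_width'\].round(1)/round(s['gripper_width'],1)/" st.py; python3 st.py|tail -1;python3 st.py|tail -1
```

```text
8.0333 [ 513.1 -149.4   24.4] block [-68.3  -1.8] azx-AZ 0.44 z [-0.0019  0.0038 -1.    ] w 19.9 [-0.4  0.6  0.2]
8.0333 [ 513.1 -149.4   24.4] block [-68.3  -1.8] azx-AZ 0.44 z [-0.0019  0.0038 -1.    ] w 19.9 [-0.4  0.6  0.2]
```

Request:
{"name": "send_rows", "arguments": {
  "targets": [
    {"gripper":0.53,"x":0,"y":-0.1,"z":0.3,"ax":0,"ay":0,"az":0},
    {"gripper":0.53,"x":0,"y":0,"z":0.1,"ax":0,"ay":0,"az":0},
    {"gripper":0.53,"x":0,"y":0,"z":0,"ax":0,"ay":0,"az":0},
    {"gripper":0.53,"x":0,"y":0,"z":0,"ax":0,"ay":0,"az":0}
  ]
}}

```text
clock: 8.37
position: [512.5, -148.3, 19.1]
ee_rot: [0.912, -0.41, -0.003, -0.001]
contact_force: [0.1, -1.1, 0.0]
gripper_width: 20.2
grasp_force: 0.0
```

```bash
python3 st.py|tail -1; python3 - <<'E'
from h import *
m,im,d=snap('wrist'); cv2.imwrite('pics/c6.png',cv2.resize(im[150:450,120:520,::-1],(800,600),interpolation=cv2.INTER_CUBIC))
E
```

```text
8.3667 [ 512.5 -148.3   19.1] block [-69.5  -1.5] azx-AZ 0.45 z [-0.0047  0.0042 -1.    ] w 20.2 [ 0.1 -1.1  0. ]
```

View pics/c6.png

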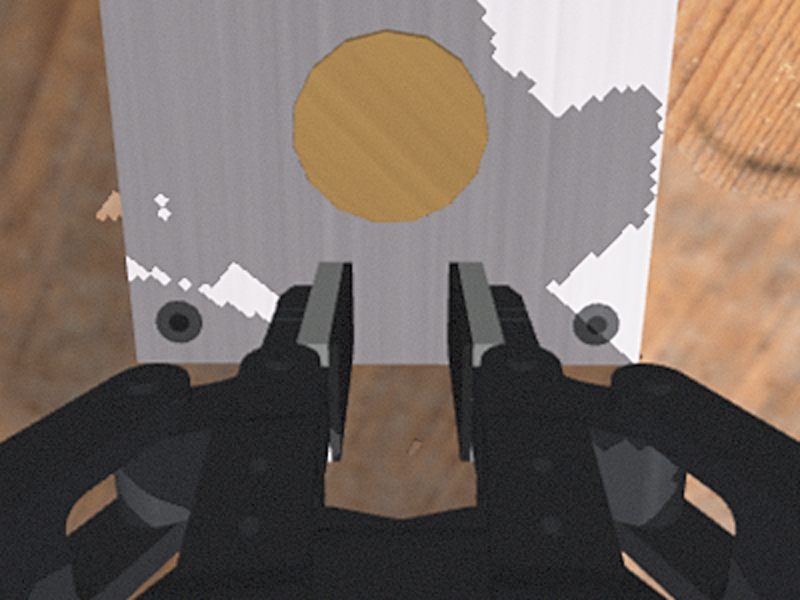

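Request:
{"name": "send_rows", "arguments": {
  "targets": [
    {"gripper":0.53,"x":0.2,"y":-0.15,"z":0,"ax":0,"ay":0,"az":0},
    {"gripper":0.53,"x":0.4,"y":0,"z":0,"ax":0,"ay":0,"az":0},
    {"gripper":0.53,"x":0.4,"y":0,"z":0,"ax":0,"ay":0,"az":0},
    {"gripper":0.53,"x":0.4,"y":0,"z":0,"ax":0,"ay":0,"az":0},
    {"gripper":0.53,"x":0.4,"y":0,"z":0,"ax":0,"ay":0,"az":0}
  ]
}}

```text
clock: 8.83
position: [525.5, -161.1, 18.5]
ee_rot: [0.912, -0.41, -0.003, -0.001]
contact_force: [-1.4, -0.4, 0.9]
gripper_width: 19.6
grasp_force: 0.3
```

Request:
{"name": "send_rows", "arguments": {
  "targets": [
    {"gripper":0.53,"x":0.4,"y":0,"z":0,"ax":0,"ay":0,"az":0},
    {"gripper":0.53,"x":0.4,"y":0,"z":0,"ax":0,"ay":0,"az":0},
    {"gripper":0.53,"x":0.4,"y":0,"z":0,"ax":0,"ay":0,"az":0},
    {"gripper":0.53,"x":0.4,"y":0,"z":0,"ax":0,"ay":0,"az":0},
    {"gripper":0.53,"x":0.4,"y":0,"z":0,"ax":0,"ay":0,"az":0}
  ]
}}

```text
clock: 9.25
position: [538.8, -176.1, 18.4]
ee_rot: [0.912, -0.41, -0.003, -0.001]
contact_force: [-0.7, 0.6, 1.0]
gripper_width: 19.9
grasp_force: 0.4
```

```bash
python3 st.py|tail -1; cat > bl.py <<'E'
from fit import *
# blank / recess positions by colour in wrist picture, block frame (assumed top height h)
m,im,d=snap('wrist'); T=im.astype(int)
hsv=cv2.cvtColor(im,cv2.COLOR_RGB2HSV); M=cv2.inRange(hsv,(18,90,60),(35,255,255))
n,L,S,c=cv2.connectedComponentsWithStats(M)
for i in range(1,n):
    if S[i,4]>800:
        ct=max(cv2.findContours((L==i).astype(np.uint8),0,2)[0],key=cv2.contourArea)
        for h in (24,17.5):
            q=np.array([tob(onplane(m,u,v,h)) for u,v in ct[:,0]]); (cx,cy),r=cv2.minEnclosingCircle(q.astype(np.float32)); print('h',h,'centre',round(cx,1),round(cy,1),'r',round(r,1),'area',S[i,4],'px',c[i].round())
E
python3 bl.py|tail -n +4
```

```text
9.25 [ 538.8 -176.1   18.4] block [-31.3   0. ] azx-AZ 0.44 z [-0.0055  0.0042 -1.    ] w 19.9 [-0.7  0.6  1. ]
h 24 centre 75.7 -97.6 r 10.1 area 943 px [621.  13.]
h 17.5 centre 77.4 -102.2 r 10.6 area 943 px [621.  13.]
h 24 centre -4.6 -0.3 r 19.1 area 4184 px [319. 243.]
h 17.5 centre -6.7 -0.3 r 20.0 area 4184 px [319. 243.]
```

Request:
{"name": "send_rows", "arguments": {
  "targets": [
    {"gripper":0.53,"x":0.4,"y":0,"z":-0.1,"ax":0,"ay":0,"az":0},
    {"gripper":0.53,"x":0.4,"y":0,"z":0,"ax":0,"ay":0,"az":0},
    {"gripper":0.53,"x":0.4,"y":0,"z":0,"ax":0,"ay":0,"az":0},
    {"gripper":0.53,"x":0.4,"y":0,"z":0,"ax":0,"ay":0,"az":0},
    {"gripper":0.53,"x":0.4,"y":0,"z":0,"ax":0,"ay":0,"az":0}
  ]
}}

```text
clock: 9.72
position: [552.1, -191.0, 19.3]
ee_rot: [0.912, -0.41, -0.003, -0.001]
contact_force: [-1.0, 0.2, 0.8]
gripper_width: 20.1
grasp_force: 0.3
```

Request:
{"name": "send_rows", "arguments": {
  "targets": [
    {"gripper":0.53,"x":0.4,"y":0,"z":0,"ax":0,"ay":0,"az":0},
    {"gripper":0.53,"x":0.4,"y":0,"z":0,"ax":0,"ay":0,"az":0},
    {"gripper":0.53,"x":0.4,"y":0,"z":0,"ax":0,"ay":0,"az":0},
    {"gripper":0.53,"x":0.4,"y":0,"z":0,"ax":0,"ay":0,"az":0},
    {"gripper":0.53,"x":0.4,"y":0,"z":0,"ax":0,"ay":0,"az":0}
  ]
}}

```text
clock: 10.13
position: [565.5, -206.0, 19.3]
ee_rot: [0.912, -0.41, -0.003, -0.001]
contact_force: [-0.1, 0.5, -0.9]
gripper_width: 20.3
grasp_force: 0.1
```

```bash
python3 st.py|tail -1;python3 bl.py|tail -n +4
```

```text
10.1333 [ 565.5 -206.    19.3] block [8.8 0.5] azx-AZ 0.45 z [-0.0051  0.0041 -1.    ] w 20.3 [-0.1  0.5 -0.9]
h 24 centre 97.4 -106.6 r 21.9 area 7318 px [609.  77.]
h 17.5 centre 98.3 -111.7 r 22.9 area 7318 px [609.  77.]
h 24 centre 35.5 0.1 r 19.1 area 4281 px [320. 242.]
h 17.5 centre 33.4 0.1 r 20.1 area 4281 px [320. 242.]
```

Request:
{"name": "send_rows", "arguments": {
  "targets": [
    {"gripper":0.53,"x":0.2,"y":0,"z":0,"ax":0,"ay":0,"az":0},
    {"gripper":0.53,"x":0.2,"y":0,"z":0,"ax":0,"ay":0,"az":0},
    {"gripper":0.53,"x":0,"y":0,"z":0,"ax":0,"ay":0,"az":0},
    {"gripper":0.53,"x":0,"y":0,"z":0,"ax":0,"ay":0,"az":0}
  ]
}}

```text
clock: 10.52
position: [567.8, -208.7, 19.2]
ee_rot: [0.912, -0.41, -0.003, -0.001]
contact_force: [0.1, -0.7, 0.4]
gripper_width: 20.1
grasp_force: 0.0
```

```bash
python3 st.py|tail -1;python3 bl.py|tail -2
```

```text
10.5167 [ 567.8 -208.7   19.2] block [12.4  0.4] azx-AZ 0.44 z [-0.0052  0.0042 -1.    ] w 20.1 [ 0.1 -0.7  0.4]
h 24 centre 39.9 -0.2 r 18.2 area 3832 px [320. 241.]
h 17.5 centre 37.9 -0.2 r 19.1 area 3832 px [320. 241.]
```

Request:
{"name": "send_rows", "arguments": {
  "targets": [
    {"gripper":0.53,"x":-0.3,"y":0,"z":0,"ax":0,"ay":0,"az":0},
    {"gripper":0.8,"x":0,"y":0,"z":-2,"ax":0,"ay":0,"az":0},
    {"gripper":0.86,"x":0,"y":0,"z":-3,"ax":0,"ay":0,"az":0},
    {"gripper":0.86,"x":0,"y":0,"z":-3,"ax":0,"ay":0,"az":0},
    {"gripper":0.86,"x":0,"y":0,"z":0,"ax":0,"ay":0,"az":0}
  ]
}}

```text
clock: 10.98
position: [570.1, -207.4, 105.8]
ee_rot: [0.912, -0.409, 0.003, -0.002]
contact_force: [0.7, 1.2, 1.5]
gripper_width: 5.6
grasp_force: 0.0
```

```bash
python3 st.py|tail -1;python3 bl.py|tail -2; python3 - <<'E'
from fit import *
for c in('scene','side'):
    m,im,d=snap(c); w=world(m,*np.mgrid[0:480,0:640][::-1],d); q=(d>0)&(w[...,2]>130)&(w[...,0]>640)&(w[...,0]<860)&(w[...,1]<30)&(w[...,1]>-330)
    r=np.hypot(w[...,0]-665,w[...,1]+221); r[~q]=9999; k=np.argsort(r.ravel())[:2000:500]; print(c,r.ravel()[k].round(),w.reshape(-1,3)[k].round())
E
python3 - <<'E'|tail -n +4
from fit import *
p,Rm=now(); print(arm.read_state()['joints'].round(2)); rows(p,Rm,W(85,70,85),down(AZ-90),n=14)
E
```

```text
10.9833 [ 570.1 -207.4  105.8] block [12.9  3. ] azx-AZ 0.56 z [ 0.0065  0.0011 -1.    ] w 5.6 [0.7 1.2 1.5]
h 24 centre 39.0 0.0 r 18.2 area 2169 px [326. 206.]
h 17.5 centre 37.7 -0.0 r 18.8 area 2169 px [326. 206.]
scale 1.0 az -48.89 org [ 559.4 -199.7] res [[-0.7, 0.5], [0.1, -0.1], [0.2, 0.1], [0.0, 0.5], [0.4, -0.9], [0.0, -0.2]]
blank [-30.2  -0.7] [ 539.  -177.4   24. ] pin [85.1 43. ] recess [ 585.7 -229.8] holes [array([ 75.3, -44.9]), array([-75.9, -44.5]), array([-75.6,  45.5])]
16.099981954525106
scene [ 139.  172. 9999. 9999.] [[ 780. -142.  296.]
 [ 831. -264.  346.]
 [ 757.  523.  237.]
 [ 536. -116.  413.]]
side [121. 131. 139. 150.] [[ 746. -132.  300.]
 [ 768. -141.  276.]
 [ 739. -103.  306.]
 [ 777. -121.  350.]]
[-0.08  0.47 -0.21 -0.01 -0.89  0.81]
14 rows, turn 90.4
[0.55, -0.49, 0.1, 0.02, 0.02, 6.46]
[0.49, -0.55, 0.1, 0.02, 0.02, 6.46]
[0.42, -0.6, 0.1, 0.02, 0.02, 6.46]
[0.35, -0.65, 0.1, 0.02, 0.02, 6.46]
[0.28, -0.68, 0.1, 0.02, 0.02, 6.46]
[0.2, -0.71, 0.1, 0.02, 0.02, 6.46]
[0.12, -0.73, 0.1, 0.02, 0.02, 6.46]
[0.03, -0.73, 0.1, 0.02, 0.02, 6.46]
[-0.05, -0.73, 0.1, 0.02, 0.02, 6.46]
[-0.13, -0.72, 0.1, 0.02, 0.02, 6.46]
[-0.21, -0.7, 0.1, 0.02, 0.02, 6.46]
[-0.29, -0.68, 0.1, 0.02, 0.02, 6.46]
[-0.36, -0.64, 0.1, 0.02, 0.02, 6.46]
[-0.43, -0.59, 0.1, 0.02, 0.02, 6.46]
```

Request:
{"name": "send_rows", "arguments": {
  "targets": [
    {"gripper":0.86,"x":0.55,"y":-0.5,"z":0.1,"ax":0,"ay":0,"az":6.5},
    {"gripper":0.86,"x":0.5,"y":-0.55,"z":0.1,"ax":0,"ay":0,"az":6.5},
    {"gripper":0.86,"x":0.4,"y":-0.6,"z":0.1,"ax":0,"ay":0,"az":6.5},
    {"gripper":0.86,"x":0.35,"y":-0.65,"z":0.1,"ax":0,"ay":0,"az":6.5},
    {"gripper":0.86,"x":0.3,"y":-0.7,"z":0.1,"ax":0,"ay":0,"az":6.5}
  ]
}}

```text
clock: 11.55
position: [602.1, -210.6, 91.9]
ee_rot: [0.759, -0.651, -0.005, 0.001]
contact_force: [-0.3, -0.7, -1.6]
gripper_width: 6.0
grasp_force: 0.0
```

Request:
{"name": "send_rows", "arguments": {
  "targets": [
    {"gripper":0.86,"x":0.2,"y":-0.7,"z":0.1,"ax":0,"ay":0,"az":6.5},
    {"gripper":0.86,"x":0.1,"y":-0.7,"z":0.1,"ax":0,"ay":0,"az":6.5},
    {"gripper":0.86,"x":0,"y":-0.7,"z":0.1,"ax":0,"ay":0,"az":6.5},
    {"gripper":0.86,"x":-0.05,"y":-0.7,"z":0.1,"ax":0,"ay":0,"az":6.5},
    {"gripper":0.86,"x":-0.1,"y":-0.7,"z":0.1,"ax":0,"ay":0,"az":6.5}
  ]
}}

```text
clock: 11.97
position: [637.3, -214.4, 86.5]
ee_rot: [-0.546, 0.838, 0.005, -0.003]
contact_force: [-0.5, -0.5, 0.2]
gripper_width: 5.8
grasp_force: 0.0
```

Request:
{"name": "send_rows", "arguments": {
  "targets": [
    {"gripper":0.86,"x":-0.2,"y":-0.7,"z":0.1,"ax":0,"ay":0,"az":6.5},
    {"gripper":0.86,"x":-0.3,"y":-0.7,"z":0.1,"ax":0,"ay":0,"az":6.5},
    {"gripper":0.86,"x":-0.35,"y":-0.65,"z":0.1,"ax":0,"ay":0,"az":6.5},
    {"gripper":0.86,"x":-0.4,"y":-0.6,"z":0.1,"ax":0,"ay":0,"az":6.5},
    {"gripper":0.86,"x":0,"y":0,"z":0,"ax":0,"ay":0,"az":0}
  ]
}}

```text
clock: 12.38
position: [667.2, -218.6, 82.0]
ee_rot: [-0.346, 0.938, 0.004, -0.003]
contact_force: [0.6, 0.2, -0.3]
gripper_width: 5.8
grasp_force: 0.0
```

Request:
{"name": "send_rows", "arguments": {
  "targets": [
    {"gripper":0.86,"x":0,"y":0,"z":0,"ax":0,"ay":0,"az":0},
    {"gripper":0.86,"x":0,"y":0,"z":0,"ax":0,"ay":0,"az":0}
  ]
}}

```text
clock: 12.55
position: [666.4, -218.6, 83.4]
ee_rot: [-0.348, 0.938, 0.004, -0.003]
contact_force: [0.2, -0.4, 0.3]
gripper_width: 6.1
grasp_force: 0.0
```

```bash
python3 st.py|tail -1; python3 - <<'E'|tail -n +4
from fit import *
p,Rm=now(); print(arm.read_state()['joints'].round(2)); rows(p,Rm,W(85,68,30),down(AZ-90),n=3)
E
```

```text
12.55 [ 666.4 -218.6   83.4] block [84.6 68.2] azx-AZ -90.42 z [-0.0078  0.0047 -1.    ] w 6.1 [ 0.2 -0.4  0.3]
[-0.09  0.63  0.05 -0.   -0.99 -0.77]
3 rows, turn 0.7
[0.0, -0.03, 1.78, 0.16, -0.05, -0.14]
[0.0, -0.02, 1.78, 0.16, -0.05, -0.14]
[0.0, -0.02, 1.78, 0.16, -0.05, -0.14]
```

Request:
{"name": "send_rows", "arguments": {
  "targets": [
    {"gripper":0.86,"x":0,"y":0,"z":1.7,"ax":0.2,"ay":0,"az":0},
    {"gripper":0.86,"x":0,"y":0,"z":1.7,"ax":0.2,"ay":0,"az":0},
    {"gripper":0.86,"x":0,"y":0,"z":1.8,"ax":0,"ay":0,"az":0},
    {"gripper":0.86,"x":0,"y":0,"z":0,"ax":0,"ay":0,"az":0},
    {"gripper":0.86,"x":0,"y":0,"z":0,"ax":0,"ay":0,"az":0}
  ]
}}

```text
clock: 12.97
position: [666.1, -218.7, 31.6]
ee_rot: [-0.347, 0.938, 0.0, -0.002]
contact_force: [-0.4, 0.9, 0.9]
gripper_width: 6.1
grasp_force: 0.0
```

```bash
python3 st.py|tail -1; python3 - <<'E'
from h import *
m,im,d=snap('wrist'); cv2.imwrite('pics/c7.png',cv2.resize(im[150:450,120:520,::-1],(800,600),interpolation=cv2.INTER_CUBIC))
E
```

```text
12.9667 [ 666.1 -218.7   31.6] block [84.5 67.9] azx-AZ -90.49 z [-3.8e-03 -9.0e-04 -1.0e+00] w 6.1 [-0.4  0.9  0.9]
```

View pics/c7.png

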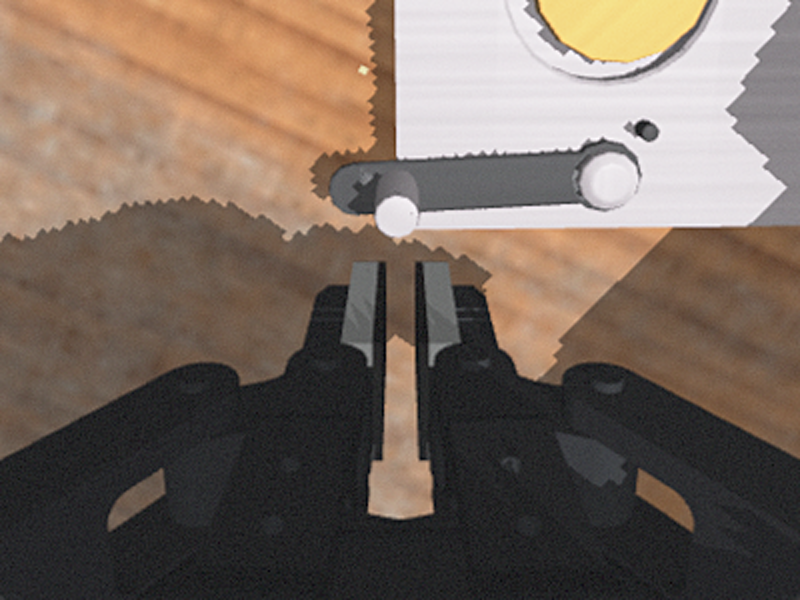

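Request:
{"name": "send_rows", "arguments": {
  "targets": [
    {"gripper":0.86,"x":0.35,"y":0,"z":0.1,"ax":0,"ay":0,"az":0},
    {"gripper":0.86,"x":0.35,"y":0,"z":0,"ax":0,"ay":0,"az":0},
    {"gripper":0.86,"x":0.35,"y":0,"z":0,"ax":0,"ay":0,"az":0},
    {"gripper":0.86,"x":0.36,"y":-0.1,"z":0,"ax":0,"ay":0,"az":4.5},
    {"gripper":0.86,"x":0.36,"y":-0.1,"z":0,"ax":0,"ay":0,"az":4.5}
  ]
}}

```text
clock: 13.43
position: [655.2, -231.9, 32.7]
ee_rot: [-0.27, 0.963, -0.001, 0.001]
contact_force: [0.7, 1.2, 0.3]
gripper_width: 5.9
grasp_force: 0.4
```

Request:
{"name": "send_rows", "arguments": {
  "targets": [
    {"gripper":0.86,"x":0.36,"y":-0.1,"z":0,"ax":0,"ay":0,"az":4.5},
    {"gripper":0.86,"x":0.36,"y":-0.1,"z":0,"ax":0,"ay":0,"az":4.5},
    {"gripper":0.86,"x":0.36,"y":-0.1,"z":0,"ax":0,"ay":0,"az":4.5},
    {"gripper":0.86,"x":0,"y":0,"z":0,"ax":0,"ay":0,"az":0},
    {"gripper":0.86,"x":0,"y":0,"z":0,"ax":0,"ay":0,"az":0}
  ]
}}

```text
clock: 13.85
position: [646.6, -239.5, 32.4]
ee_rot: [-0.158, 0.987, -0.001, -0.0]
contact_force: [-0.6, -0.1, -0.3]
gripper_width: 5.9
grasp_force: 0.0
```

```bash
cat > kp.py <<'E'
from fit import *
p,Rm=now(); az=np.degrees(np.arctan2(Rm[1,0],Rm[0,0]))
v=W(40,42,0)[:2]-p[:2]; print('pivot in tool xy',(Rm[:2,:2].T@v).round(1),'tool turned from AZ-90:',((AZ-90-az+180)%360-180).round(1))
m,im,d=snap('wrist'); w=world(m,*np.mgrid[0:480,0:640][::-1],d); o=w[...,:2]-W(40,42,0)[:2]; b=o@Rb
# pin: heights 30..45 in annulus 30..60 from the pivot, not the fingers (lie beyond z range)
q=(d>0)&(w[...,2]>36)&(w[...,2]<43)&(np.hypot(*o.transpose(2,0,1))<60)
k=q.copy(); k[300:]=False
print(k.sum(), np.median(b[k],0).round(1) if k.any() else '', 'pin pix',np.argwhere(k).mean(0).round() if k.any() else '')
c=(d>0)&(im.max(2)<110)&(w[...,2]>18)&(w[...,2]<26)&(np.hypot(*o.transpose(2,0,1))<58)&(np.hypot(*o.transpose(2,0,1))>10); c[290:]=False
B=b[c]; print('arm px',c.sum(),'keeper angle',np.median(np.arctan2(-B[:,1],B[:,0])).round(3) if c.any() else '')
E
python3 st.py|tail -1; python3 kp.py|tail -n +4
```

```text
13.85 [ 646.6 -239.5   32.4] block [87.4 39.6] azx-AZ -112.96 z [ 1.0e-04 -1.3e-03 -1.0e+00] w 5.9 [-0.6 -0.1 -0.3]
pivot in tool xy [16.2 44.6] tool turned from AZ-90: 23.0
761 [ 41.5 -15.8] pin pix [280. 320.]
arm px 2536 keeper angle 0.401
```

Request:
{"name": "send_rows", "arguments": {
  "targets": [
    {"gripper":0.86,"x":0.36,"y":-0.11,"z":0.2,"ax":0,"ay":0,"az":4.5},
    {"gripper":0.86,"x":0.36,"y":-0.11,"z":0,"ax":0,"ay":0,"az":4.5},
    {"gripper":0.86,"x":0.36,"y":-0.11,"z":0,"ax":0,"ay":0,"az":4.5},
    {"gripper":0.86,"x":0.36,"y":-0.11,"z":0,"ax":0,"ay":0,"az":4.5},
    {"gripper":0.86,"x":0.36,"y":-0.11,"z":0,"ax":0,"ay":0,"az":4.5}
  ]
}}

```text
clock: 14.32
position: [630.5, -247.5, 30.1]
ee_rot: [0.04, 0.999, -0.001, 0.0]
contact_force: [0.8, 0.4, -0.6]
gripper_width: 6.1
grasp_force: 0.6
```

Request:
{"name": "send_rows", "arguments": {
  "targets": [
    {"gripper":0.86,"x":0.36,"y":-0.11,"z":0,"ax":0,"ay":0,"az":4.5},
    {"gripper":0.86,"x":0.36,"y":-0.11,"z":0,"ax":0,"ay":0,"az":4.5},
    {"gripper":0.86,"x":0.36,"y":-0.11,"z":0,"ax":0,"ay":0,"az":4.5},
    {"gripper":0.86,"x":0.36,"y":-0.11,"z":0,"ax":0,"ay":0,"az":4.5},
    {"gripper":0.86,"x":0.36,"y":-0.11,"z":0,"ax":0,"ay":0,"az":4.5}
  ]
}}

```text
clock: 14.73
position: [611.7, -248.6, 30.1]
ee_rot: [0.234, 0.972, -0.001, 0.001]
contact_force: [1.5, 0.5, 0.3]
gripper_width: 5.7
grasp_force: 0.6
```

Request:
{"name": "send_rows", "arguments": {
  "targets": [
    {"gripper":0.86,"x":0.36,"y":-0.11,"z":0,"ax":0,"ay":0,"az":4.5},
    {"gripper":0.86,"x":0.36,"y":-0.11,"z":0,"ax":0,"ay":0,"az":4.5},
    {"gripper":0.86,"x":0,"y":0,"z":0,"ax":0,"ay":0,"az":0},
    {"gripper":0.86,"x":0,"y":0,"z":0,"ax":0,"ay":0,"az":0}
  ]
}}

```text
clock: 15.07
position: [604.0, -246.9, 30.0]
ee_rot: [0.307, 0.952, -0.001, -0.0]
contact_force: [0.2, 1.0, -0.2]
gripper_width: 5.8
grasp_force: 0.1
```

```bash
python3 st.py|tail -1; python3 kp.py|tail -n +4
```

```text
15.0667 [ 604.  -246.9   30. ] block [64.9  2.6] azx-AZ 193.13 z [-5.0e-04 -1.2e-03 -1.0e+00] w 5.8 [ 0.2  1.  -0.2]
pivot in tool xy [15.3 44.1] tool turned from AZ-90: 76.9
897 [ 12.6 -43.4] pin pix [283. 321.]
arm px 2266 keeper angle 1.358
```

Request:
{"name": "send_rows", "arguments": {
  "targets": [
    {"gripper":0.86,"x":0.36,"y":-0.1,"z":0,"ax":0,"ay":0,"az":4.5},
    {"gripper":0.86,"x":0.32,"y":-0.1,"z":0,"ax":0,"ay":0,"az":4},
    {"gripper":0.86,"x":0.2,"y":0,"z":0,"ax":0,"ay":0,"az":2},
    {"gripper":0.86,"x":0,"y":0,"z":0,"ax":0,"ay":0,"az":0},
    {"gripper":0.86,"x":0,"y":0,"z":0,"ax":0,"ay":0,"az":0}
  ]
}}

```text
clock: 15.53
position: [595.8, -243.0, 29.7]
ee_rot: [0.393, 0.919, -0.001, -0.0]
contact_force: [-0.5, 0.1, 0.0]
gripper_width: 5.9
grasp_force: 0.1
```

```bash
python3 st.py|tail -1; python3 kp.py|tail -n +4
```

```text
15.5333 [ 595.8 -243.    29.7] block [56.6 -1. ] azx-AZ 182.58 z [-0.001  -0.0011 -1.    ] w 5.9 [-0.5  0.1  0. ]
pivot in tool xy [14.7 43.7] tool turned from AZ-90: 87.4
897 [  5.  -44.3] pin pix [283. 320.]
arm px 2038 keeper angle 1.543
```

Push straight in small steps until the stop answers with force.

Request:
{"name": "send_rows", "arguments": {
  "targets": [
    {"gripper":0.86,"x":0.1,"y":0,"z":0,"ax":0,"ay":0,"az":0},
    {"gripper":0.86,"x":0.1,"y":0,"z":0,"ax":0,"ay":0,"az":0},
    {"gripper":0.86,"x":0,"y":0,"z":0,"ax":0,"ay":0,"az":0}
  ]
}}

```text
clock: 15.83
position: [594.3, -241.5, 29.6]
ee_rot: [0.394, 0.919, -0.001, -0.0]
contact_force: [0.2, -0.2, -0.4]
gripper_width: 5.9
grasp_force: 0.3
```

```bash
python3 st.py|tail -1; python3 kp.py|tail -n +4
```

```text
15.8333 [ 594.3 -241.5   29.6] block [54.5 -1.2] azx-AZ 182.47 z [-8.0e-04 -1.1e-03 -1.0e+00] w 5.9 [ 0.2 -0.2 -0.4]
pivot in tool xy [12.6 43.7] tool turned from AZ-90: 87.5
903 [  3.  -44.5] pin pix [284. 320.]
arm px 2023 keeper angle 1.595
```

Request:
{"name": "send_rows", "arguments": {
  "targets": [
    {"gripper":0.86,"x":0.1,"y":0,"z":0,"ax":0,"ay":0,"az":0},
    {"gripper":0.86,"x":0,"y":0,"z":0,"ax":0,"ay":0,"az":0}
  ]
}}

```text
clock: 16.05
position: [594.1, -241.0, 29.8]
ee_rot: [0.394, 0.919, -0.001, 0.0]
contact_force: [0.7, -1.8, -1.7]
gripper_width: 6.3
grasp_force: 1.3
```

Request:
{"name": "send_rows", "arguments": {
  "targets": [
    {"gripper":0.86,"x":0.1,"y":0,"z":0,"ax":0,"ay":0,"az":0},
    {"gripper":0.86,"x":0,"y":0,"z":0,"ax":0,"ay":0,"az":0}
  ]
}}

```text
clock: 16.22
position: [594.0, -240.7, 29.9]
ee_rot: [0.394, 0.919, -0.001, 0.001]
contact_force: [2.5, -3.7, -2.5]
gripper_width: 6.0
grasp_force: 2.5
```

```bash
python3 st.py|tail -1; python3 kp.py|tail -n +4
```

```text
16.2167 [ 594.  -240.7   29.9] block [53.7 -0.9] azx-AZ 182.47 z [ 0.0016 -0.0023 -1.    ] w 6.0 [ 2.5 -3.7 -2.5]
pivot in tool xy [11.8 43.4] tool turned from AZ-90: 87.5
895 [  2.2 -44.4] pin pix [284. 320.]
arm px 1940 keeper angle 1.597
```

Request:
{"name": "send_rows", "arguments": {
  "targets": [
    {"gripper":0.86,"x":0.1,"y":0,"z":0,"ax":0,"ay":0,"az":0},
    {"gripper":0.86,"x":0,"y":0,"z":0,"ax":0,"ay":0,"az":0}
  ]
}}

```text
clock: 16.43
position: [593.9, -240.4, 30.1]
ee_rot: [0.394, 0.919, -0.001, 0.002]
contact_force: [3.7, -7.1, -2.6]
gripper_width: 6.4
grasp_force: 3.6
```

Request:
{"name": "send_rows", "arguments": {
  "targets": [
    {"gripper":0.86,"x":-0.6,"y":0,"z":0,"ax":0,"ay":0,"az":0},
    {"gripper":0.86,"x":-1,"y":0,"z":0,"ax":0,"ay":0,"az":0},
    {"gripper":0.86,"x":-1,"y":0,"z":0,"ax":0,"ay":0,"az":0},
    {"gripper":0.86,"x":0,"y":0,"z":-2.5,"ax":0,"ay":0,"az":0},
    {"gripper":0.86,"x":0,"y":0,"z":-3.5,"ax":0,"ay":0,"az":0}
  ]
}}

```text
clock: 16.85
position: [607.1, -257.3, 85.7]
ee_rot: [0.395, 0.919, -0.001, -0.006]
contact_force: [1.1, 0.8, 0.1]
gripper_width: 5.8
grasp_force: 0.0
```

Request:
{"name": "send_rows", "arguments": {
  "targets": [
    {"gripper":0.86,"x":0,"y":0,"z":-4,"ax":0,"ay":0,"az":0},
    {"gripper":0.86,"x":0,"y":0,"z":-4,"ax":0,"ay":0,"az":0},
    {"gripper":0.86,"x":0,"y":0,"z":0,"ax":0,"ay":0,"az":0},
    {"gripper":0.86,"x":0,"y":0,"z":0,"ax":0,"ay":0,"az":0}
  ]
}}

```text
clock: 17.18
position: [611.4, -257.9, 173.2]
ee_rot: [0.394, 0.919, 0.0, 0.002]
contact_force: [-0.3, 0.7, -0.8]
gripper_width: 6.2
grasp_force: 0.0
```

```bash
python3 st.py|tail -1; python3 kp.py|tail -n +4; python3 bl.py|tail -n +4; python3 - <<'E'
from h import *
for c in ['scene','side']:
    m,im,d=snap(c)
    for t in ['solder_tin','eraser_block','bottle_white']:
        for b in arm.boxes_of(c,t)[:1]: print(c,t,np.round(b['rect']))
E
```

```text
17.1833 [ 611.4 -257.9  173.2] block [78.1  1. ] azx-AZ 182.45 z [ 0.0047 -0.0014 -1.    ] w 6.2 [-0.3  0.7 -0.8]
pivot in tool xy [36.3 42.6] tool turned from AZ-90: 87.5
112 [ -0.7 -44.6] pin pix [173. 318.]
arm px 183 keeper angle 1.398
h 24 centre 95.0 -116.6 r 24.4 area 2483 px [177. 236.]
h 17.5 centre 96.9 -119.1 r 25.0 area 2483 px [177. 236.]
scene solder_tin [430. 285.  43.  38.]
scene eraser_block [408. 338.  30.  17.]
scene bottle_white [160. 186.  28.  58.]
side solder_tin [357. 293.  39.  32.]
side eraser_block [310. 307.  28.  22.]
side bottle_white [262. 181.  21.  44.]
```

```bash
python3 -c "
from bench import arm
print(arm.job_done())"
```

```text
the job is handed in; nothing more can be done
None
```

The job is handed in: the blank dropped flat into the recess, then the keeper went fully home against its stop (about 8 N of resistance at the end). The tin, eraser and bottle show no movement, and the arm finished clear at about 17 s.

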